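# Refit the card terminal on its stand and hold its lock shut

## Task

Lay the loose card terminal on the sloping cradle of its stand, face up and screen end uppermost, right down against the foot lip between the cheeks; set it there, do not let it drop. Then fetch the red-headed key from the wooden block, push it fully home in the stand's keyhole, working it past the sticky pins, and turn it a quarter turn clockwise (seen from above) so that the steel tongue swings over the terminal's screen end. The lock springs back if let go, so finish still gripping the key and holding it turned, ready for a colleague to do up the fixing screw; leave the other two keys in the block and do not disturb the shakers, glass and syrup jug.

Things in the scene. Friction and masses are not known exactly. Their poses are not given: they have to be found in the camera images.
- terminal: handheld card terminal, white face on a dark grey shell, 132 x 64 x 22 mm (x long, y wide, z thick), 0.2 kg, loose, face up at the robot's left. Origin: centre of its underside; +x towards the screen end, -x towards the keypad end (row of green, yellow and red keys), +z out of the face. Its sides are plain and parallel: grip it across y.
- terminal_foot (a point): point on the terminal's underside at the middle of its keypad end, 66 mm from the origin along -x
- terminal_head (a point): point on the terminal's underside at the middle of its screen end, 66 mm from the origin along +x
- stand: fixed black stand; origin under its base on the counter, +x from the cradle's low foot (robot side) to the steel lock tower, z up. Base 215 x 120 x 8 mm (x -96 to +120). The cradle, a plate 128 mm long and only 44 mm wide (fingers pass on both sides), rises 20 degrees towards +x: a seated terminal is pitched 20 degrees, its highest edge at z 94 mm. Tower cap: x 68 to 112, y +-22, z 105 to 120 mm.
- cradle_foot (a point): where terminal_foot belongs: the corner of cradle plate and foot lip, 28 mm above the counter; axes as the stand's. The lip rises 12 mm above the plate; flared cheeks, 25 mm long and 12 mm high, guide the terminal's foot: 67 mm apart at the plate, 71 mm at their tops.
- cradle_head (a point): where point terminal_head belongs: 132 mm up the slope from cradle_foot, 73 mm above the counter; axes as the stand's
- keyhole (a point): centre of the keyhole's mouth on the cap (red marks beside it), 120 mm above the counter; axes as the stand's, lock axis vertical. Slot 20.5 mm along x, 7.5 mm along y, 3 mm bevel round the mouth, 32 mm deep. Sprung, sticky pins stick in from its two ends 7.5 mm down: a straight push past them takes 10 to 18 N, less if the key is rocked 1 mm along x. Below the fixed 14.5 mm cap the bit can turn.
- tongue_tip (a point): end of the steel tongue that the lock carries (15 mm wide, 5 mm thick, underside at z 98 mm, tip 52 mm from the lock's axis). Parked at rest it points to the stand's -y; at 1.57 rad it points to -x, over the terminal's screen end. If the terminal sits too high or too far up, it blocks the tongue.
- lock (a joint): turn of lock cylinder and tongue, rad: 0 at rest (its slot in line with the keyhole), grows clockwise seen from above, stop at 1.62. A spring turns it back with 0.02 N m at rest, 0.065 N m at the end. Only a key whose shoulder is within 3 mm of the mouth can turn; turned, it cannot be pulled out. The key turns about 0.1 rad more than the lock (play).
- key_red: the stand's key: red head 30 mm wide (x), 9 thick (y), 30 high, gripped across its 9 mm from above; below it a shank 5.5 mm thick, then a bit 18 mm wide (x), 5 thick (y), 13 long, with tapered tip; 0.03 kg. Origin: centre of the shoulder (head's underside), z up, tip 30.5 mm below. Fits either way round. Stands upright in the block, shoulder on its top.
- key_block: fixed wooden block 154 x 46 x 36 mm (x, y, z) at the robot's right; origin under its centre. Three slots along its x, 52 mm apart, hold the keys upright, heads' wide side along the block's x; which key is in which slot varies.
- key_blue: same key shape with a blue head; leave it in the block
- key_black: same key shape with a black head; leave it in the block
- tumbler_b: clear glass tumbler, 81 mm wide, 91 mm high, bystander at the back right; origin under its centre
- spice_shaker: glass shaker with dark filling and steel top, 44 x 44 x 90 mm, bystander at the back right; origin under its centre
- syrup_jug: syrup jug with black handle, 73 x 95 x 131 mm, bystander at the back right; origin under its centre
- salt_shaker: glass shaker with white filling and steel top, 44 x 44 x 90 mm, bystander between stand and sink; origin under its centre
There are look-alikes about, which are no part of the job. Leave any purple look-alike of the terminal alone.

How it is judged:
By the outcome, as a careful person would: the job done as asked, in the order asked, and still so for the second after the job is handed in, while the arm keeps its last pose, push and grip.
It also fails if it takes over 69 s, if anything falls off the work surface, if the arm or the gripper's body presses on something with over 40 N, if the wrist force passes 120 N, or if a joint passes its speed limit or range.

## Robot

A 6-joint arm with a two-finger parallel gripper is mounted at the origin on a cart in front of the work surface, level with it; the furniture and walls round the work are solid. World frame = base frame: x ahead of the robot, y to its left, z up, the work surface at z = 0. Lengths are in m, angles in rad, forces in N, time in s.
With the tool pointing down it reaches from about 0.25 to 0.725 m from the base axis. Payload 4 kg.
Tool frame: the origin (TCP) lies midway between the tips of the shut fingers; the grasp point (between the pads) lies 19 mm behind it; z points along the fingers, y is the line along which they close (so a half turn about z gives the same grasp; the last joint's range is limited). The gripper opens to 85 mm and grips with 20 to 120 N. Pads are 22 mm wide; open, the fingers measure 114 mm over their backs; the gripper's body (76 mm by 85 mm) begins 54 mm behind the grasp point. The pads swing forward as they close: fully open they stand 13 mm farther back than shut.
Start: joints at [1.208, 0.241, 0.005, 1.335, 0, 1.571], TCP at [0.177, 0.467, 0.231] pointing down, gripper open.
Joint ranges: [-2.72, 2.72], [-1.05, 1.87], [-1.09, 1.28], [-1.99, 2.15], [-1.42, 1.44], [-3.14, 3.14]. Speed limits (rad/s): [2.79, 2.79, 3.14, 3.14, 3.14, 3.14].

## Interface

Orientations are given as a unit quaternion [x, y, z, w].
In Python, from workcell import bot, camera, job_done gives the robot as it stands.
- The arm moves only by the tool carry_out, never from a script. Its argument "plan" is a list of rows, each an object of numbers: "dx", "dy", "dz": the shift along the tool's x, y, z in mm; "twist": the turn about the tool's z in degrees; "fingers": the closure, from -1 (fully open) to 1 (shut). In form: [{"dx": .., "dy": .., "dz": .., "twist": .., "fingers": ..}, ...]. A call has exactly 5 rows; each row is the pose to reach, as a shift and turn from the pose commanded when the call began, along the tool's axes at that moment; what a row does not reach only later rows make up. A row lasts 1/12 s, in which the tool goes at most 41.7 mm and 7.16 degrees, less where a joint would pass 70% of its speed; a pose out of reach is approached as far as the arm can. A call with a gripper value outside its range is refused whole. The fingers move at their own pace and stop on an object; the grip force is fixed at half the most. Time passes only in rows, so rows that repeat a pose let the fingers close, or fill a call up. It gives the time, the measured TCP pose, the force, the opening and the grip force at its end, in the units of the state.
- bot.get_obs(): the state, without advancing time (a new reading comes with each control period).
- camera(name): name is "scene" or "top"; returns a dict with "image" (400x640x3 uint8, red, green, blue), "intrinsics" (3x3 intrinsics, pixels), "distortion" ([k1, k2, p1, p2, k3] as OpenCV has them; the pictures are not rectified), "eye" and "attitude" of the camera in the world. Camera axes: x right, y down, z forward; pixel columns grow to the right and rows downward; lengths in m; the calibration is good to about 2 mm. A picture is of the moment at which its call begins. There is no depth.
- job_done(): hands the job in; it is judged then, once.
The state is a dict: "clock": time; "joint_pos": joint angles; "joint_vel": joint speeds; "tau": joint torques, N m; "eef_pos": TCP position; "tool_rot": TCP orientation; "ft_force": force on the tool from outside, world axes, zero at the start; "ft_torque": the same for the moment, N m; "grip_width": finger opening in m; "grasp_force": force on a finger pad.
Only numpy, scipy, OpenCV 4.12 (cv2) and the standard library are available. Lean on these libraries where they do the work, as an engineer would, in place of code of your own. Each camera call takes 0.05 s, during which the arm holds its last target. There are 200 camera calls.

## Working session

There is one attempt and no reset: what is moved stays moved. The work goes in short steps, Python scripts to look and compute and a tool call to move; the robot and the scene stay as the last step left them, time stands still between calls to the robot, and variables do not carry over. Pictures are saved under pics/ and viewed, at most 10 in all, crops included, and the job is handed in when it is done.

Besides the shell and the picture viewer there is one more tool, called after "Call:" in YAML: its name, and indented under it one key for each argument. carry_out: Moves the arm, as the interface text tells. Its arguments: {"type":"object","properties":{"plan":{"type":"array","items":{"type":"object","properties":{"dx":{"type":"number"},"dy":{"type":"number"},"dz":{"type":"number"},"twist":{"type":"number"},"fingers":{"type":"number"}}}}},"required":["plan"]}

```bash
ls; mkdir -p pics
python3 - <<'E'
from workcell import bot,camera
import cv2
for n in("scene","top"):
    c=camera(n); cv2.imwrite(f"pics/{n}0.png",c["image"][:,:,::-1])
    print(n,{k:v for k,v in c.items() if k!="image"})
o=bot.get_obs();print(o)
E
```

```text
pics
scene {'intrinsics': array([[491.05667988,   0.        , 318.6313935 ],
       [  0.        , 491.05667988, 199.99062027],
       [  0.        ,   0.        ,   1.        ]]), 'distortion': array([-0.02570845,  0.        ,  0.        ,  0.        ,  0.        ]), 'eye': array([-0.27556622, -0.62311626,  0.73067959]), 'attitude': array([ 0.79783427, -0.36510145,  0.21009996, -0.43129967])}
top {'intrinsics': array([[437.30510717,   0.        , 317.07667819],
       [  0.        , 437.30510717, 199.93760346],
       [  0.        ,   0.        ,   1.        ]]), 'distortion': array([-0.10501258,  0.        ,  0.        ,  0.        ,  0.        ]), 'eye': array([0.31163603, 0.01789212, 1.45285412]), 'attitude': array([-0.69749748,  0.71306397, -0.05264194,  0.04760113])}
{'clock': 0.1, 'joint_pos': array([ 1.20798838e+00,  2.41355968e-01,  3.84927267e-03,  1.33518482e+00,
       -4.82294350e-05,  1.57078757e+00]), 'joint_vel': array([ 0.00013422, -0.0015579 ,  0.00366433, -0.00093452,  0.00075238,
       -0.00113969]), 'tau': array([ 6.25619959e-04, -3.73138118e+01,  2.53010058e+01,  1.08750619e-02,
        2.63452893e-05, -1.06473635e-06]), 'eef_pos': array([0.17726373, 0.46691902, 0.23048912]), 'tool_rot': array([ 1.80406278e-01,  9.83591722e-01, -9.36393192e-04, -1.47240800e-04]), 'ft_force': array([-0.27107867, -0.24380743, -0.39677006]), 'ft_torque': array([-0.05053697, -0.04162357,  0.01695143]), 'grasp_force': 0.0, 'grip_width': 0.08538741850439395}
```

View pics/top0.png

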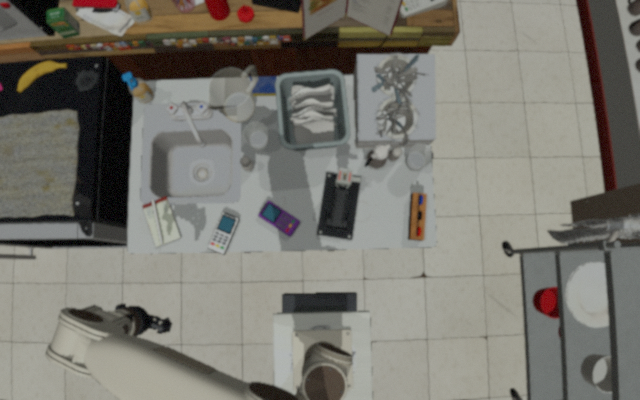

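View pics/scene0.png

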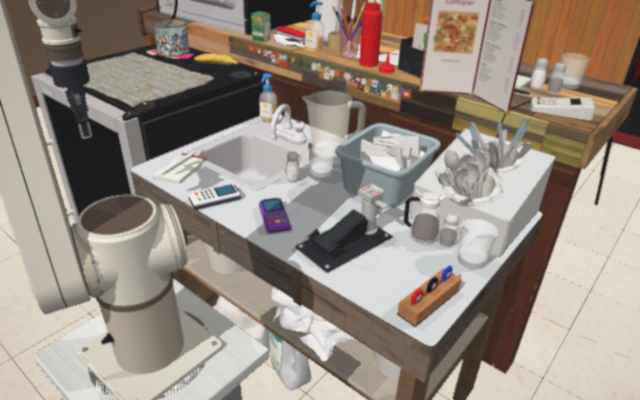

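The scene shows these candidates:
- **White/grey terminal:** top (223,230), scene (215,196), on the counter at the left. It fits the description.
- **Purple look-alike:** top (279,217). Not the one.
- **White device on the back shelf:** scene (562,105). It isn't on the work surface.
- **Stand:** top (340,205).
- **Key block:** top (417,212), with the red, black and blue heads in scene at (417,298), (432,284) and (447,272).

I'll confirm with enlarged crops.

```bash
cat > h.py <<'E'
import numpy as np, cv2
from scipy.spatial.transform import Rotation as R
from workcell import bot,camera
def ray(c,px):
    u=cv2.undistortPoints(np.array(px,float).reshape(-1,1,2),c["intrinsics"],c["distortion"]).reshape(-1,2)
    return R.from_quat(c["attitude"]).apply(np.c_[u,np.ones(len(u))])
def onz(c,px,z):
    d=ray(c,px); t=(np.broadcast_to(z,len(d))-c["eye"][2])/d[:,2]
    return c["eye"]+t[:,None]*d
def proj(c,P):
    r=R.from_quat(c["attitude"]).inv(); P=np.array(P,float).reshape(-1,3)
    return cv2.projectPoints(r.apply(P-c["eye"]),np.zeros(3),np.zeros(3),c["intrinsics"],c["distortion"])[0].reshape(-1,2)
def tri(c1,p1,c2,p2):
    d1=ray(c1,[p1])[0];d2=ray(c2,[p2])[0]
    A=np.c_[d1,-d2];s=np.linalg.lstsq(A,c2["eye"]-c1["eye"],rcond=None)[0]
    a=c1["eye"]+s[0]*d1;b=c2["eye"]+s[1]*d2
    return (a+b)/2,np.linalg.norm(a-b)
def crop(c,x,y,w,h,k):
    return cv2.resize(c["image"][y:y+h,x:x+w,::-1],None,fx=k,fy=k,interpolation=cv2.INTER_CUBIC)
E
python3 - <<'E'
from h import *
t=camera("top");s=camera("scene")
# top row: top cam crops; bottom: scene crops
a=np.hstack([crop(t,200,200,45,60,5),crop(t,312,165,55,60,5),crop(t,395,180,50,60,5)])
b=np.hstack([crop(s,185,175,60,50,4),crop(s,290,175,106,100,2)[:200],crop(s,395,260,77,50,4)[:200]])
b=b[:,:a.shape[1]]; b=cv2.copyMakeBorder(b,0,0,0,a.shape[1]-b.shape[1],0)
print(a.shape,b.shape)
cv2.imwrite("pics/crop1.png",np.vstack([a,b]))
E
```

```text
(300, 750, 3) (200, 750, 3)
```

View pics/crop1.png

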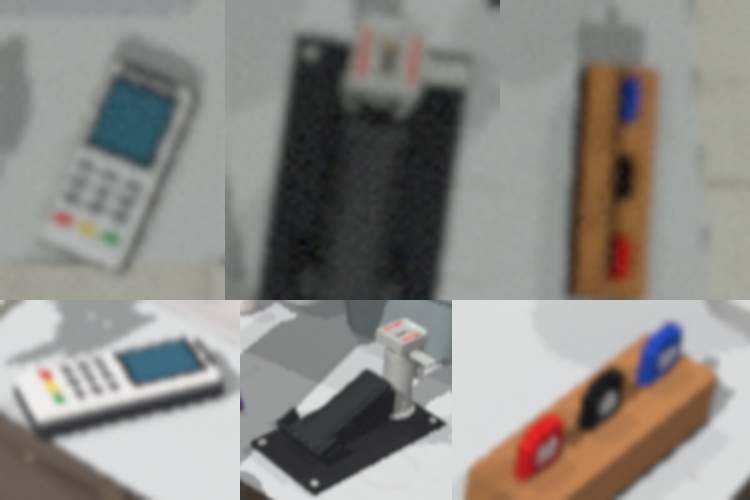

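The crop confirms the white terminal: screen end away from the robot, green, yellow and red keys at the near end. It also confirms the stand with red marks by its keyhole at the far end, and the red key in the block's nearest slot. Next I'll fit poses and overlay them.

```bash
cat > fit.py <<'E'
from h import *
from scipy.optimize import least_squares
t=camera("top");s=camera("scene")
def mask(c,x,y,w,h,f):
    i=c["image"][y:y+h,x:x+w].astype(int);m=f(i[...,0],i[...,1],i[...,2])
    v,u=np.nonzero(m);return np.array([u.mean()+x,v.mean()+y]),m.sum()
red=lambda r,g,b:(r>g+60)&(r>b+60)
rk=[mask(t,405,220,25,20,lambda r,g,b:(r>150)&(g<70)),mask(s,405,280,30,30,lambda r,g,b:(r>150)&(g<90)&(b<90))]
rm=[mask(t,325,165,40,25,red),mask(s,355,178,35,30,red)]
print("redkey",rk,tri(t,rk[0][0],s,rk[1][0]), onz(t,[rk[0][0]],.055))
print("marks",rm,tri(t,rm[0][0],s,rm[1][0]),onz(t,[rm[0][0]],.12),onz(s,[rm[1][0]],.12))
def place(p,L): return R.from_euler("z",p[2]).apply(np.array(L,float))+[p[0],p[1],0]
def fit(obs,p0):
    f=lambda p:np.concatenate([(proj(c,place(p,L))-px).ravel() for c,L,px in obs])
    q=least_squares(f,p0);print(q.x,"rms px",np.sqrt(np.mean(q.fun**2)));return q.x
T=lambda a:[(200+(x+.5)/5-.5,200+(y+.5)/5-.5) for x,y in a]
S=lambda a:[(185+(x+.5)/4-.5,175+(y-300+.5)/4-.5) for x,y in a]
f=.022
term=fit([(t,[(.066,.032,f),(.066,-.032,f),(-.066,.032,f),(-.066,-.032,f)],T([(116,64),(198,90),(40,252),(125,270)])),
 (s,[(-.066,.032,f),(.066,-.032,f),(-.066,-.032,f)],S([(14,380),(222,376),(38,422)]))],[.3,.25,-.4])
st=fit([(t,[(.12,.06,.008),(.12,-.06,.008),(-.096,.06,.008),(-.096,-.06,.008),(.09,0,.12)],[(326.2,172.2),(361,176),(318,234),(354,238),rm[0][0]]),
 (s,[(-.096,.06,.008),(-.096,-.06,.008),(.12,-.06,.008),(.09,0,.12)],[(296,248.5),(326.5,272),(392.5,236.5),rm[1][0]])],[.4,-.05,0])
np.savez("poses.npz",term=term,st=st)
def draw(im,c,x,y,k,P,col):
    q=((proj(c,P)-[x,y]+.5)*k).astype(int);cv2.polylines(im,[q.reshape(-1,1,2)],True,col,1)
X,Z=None,None
def overlay(name,xf=-.072):
    out=[]
    for c,w1,w2 in((t,(198,198,50,62,6),(310,162,60,80,6)),(s,(183,172,62,50,6),(290,175,110,100,5))):
        a=crop(c,*w1);b=crop(c,*w2)
        for z in(0,.022): draw(a,c,w1[0],w1[1],w1[4],place(term,[(x,y,z) for x,y in((.066,.032),(.066,-.032),(-.066,-.032),(-.066,.032))]),(0,0,255))
        for L in([(x,y,.008) for x,y in((.12,.06),(.12,-.06),(-.096,-.06),(-.096,.06))],[(x,y,.12) for x,y in((.112,.022),(.112,-.022),(.068,-.022),(.068,.022))],
          [(xf,.022,.028),(xf,-.022,.028),(xf+.1203,-.022,.0718),(xf+.1203,.022,.0718)]): draw(b,c,w2[0],w2[1],w2[4],place(st,L),(0,255,255))
        out.append((a,b))
    H=1
    A=np.zeros((600,800,3),np.uint8)
    return out
if __name__=="__main__":
    o=overlay(0)
    b=o[1][1]; A=np.zeros((600,800,3),np.uint8)
    A[:500,:550]=b; a=cv2.resize(o[0][1],None,fx=.68,fy=.68); A[:a.shape[0],552:552+a.shape[1]]=a[:,:248]
    a=cv2.resize(o[0][0],None,fx=.7,fy=.7); A[335:335+a.shape[0],560:560+a.shape[1]]=a[:265]
    cv2.imwrite("pics/ov.png",A)
E
python3 fit.py
```

```text
redkey [(array([420., 231.]), np.int64(1)), (array([414.90804598, 295.89655172]), np.int64(87))] (array([ 0.40140623, -0.32153916,  0.05396078]), np.float64(0.005425464662088351)) [[ 0.40295428 -0.32355631  0.055     ]]
 ** On entry to DLASCL parameter number  4 had an illegal value
 ** On entry to DLASCL parameter number  4 had an illegal value
 ** On entry to DLASCL parameter number  4 had an illegal value
 ** On entry to DLASCL parameter number  4 had an illegal value
 ** On entry to DLASCL parameter number  5 had an illegal value
 ** On entry to DLASCL parameter number  4 had an illegal valuefit.py:6: RuntimeWarning: Mean of empty slice.
  v,u=np.nonzero(m);return np.array([u.mean()+x,v.mean()+y]),m.sum()
  ret = ret.dtype.type(ret / rcount)
Traceback (most recent call last):
  File "fit.py", line 11, in <module>
    print("marks",rm,tri(t,rm[0][0],s,rm[1][0]),onz(t,[rm[0][0]],.12),onz(s,[rm[1][0]],.12))
                     ~~~^^^^^^^^^^^^^^^^^^^^^^^
  File "h.py", line 15, in tri
    A=np.c_[d1,-d2];s=np.linalg.lstsq(A,c2["eye"]-c1["eye"],rcond=None)[0]
                      ~~~~~~~~~~~~~~~^^^^^^^^^^^^^^^^^^^^^^^^^^^^^^^^^^
numpy.linalg.LinAlgError: SVD did not converge in Linear Least Squares
```

```bash
python3 - <<'E'
p=open("fit.py").read()
a=p.index("def mask");b=p.index('print("redkey"')
p=p[:a]+'''def mask(c,x,y,w,h,f):
    i=c["image"][y:y+h,x:x+w].astype(float);m=np.clip(f(i[...,0],i[...,1],i[...,2]),0,None)
    v,u=np.mgrid[y:y+h,x:x+w];return np.array([(u*m).sum(),(v*m).sum()])/m.sum(),m.sum()
key=lambda r,g,b:r-2.2*g-10
red=lambda r,g,b:r-(g+b)/2-20
rk=[mask(t,410,220,18,20,key),mask(s,405,282,24,30,key)]
rm=[mask(t,333,168,26,18,red),mask(s,358,180,28,25,red)]
'''+p[b:]
open("fit.py","w").write(p)
E
python3 fit.py
```

```text
redkey [(array([418.78345458, 231.16207072]), np.float64(1182.1999999999998)), (array([415.42513287, 295.39805771]), np.float64(7187.4))] (array([ 0.40238904, -0.3196467 ,  0.05305223]), np.float64(0.0009160797080648071)) [[ 0.40253397 -0.31956056  0.055     ]]
marks [(array([344.10381679, 175.99160305]), np.float64(655.0)), (array([370.45200486, 190.2417983 ]), np.float64(1646.0))] (array([ 0.57626042, -0.08049938,  0.11900495]), np.float64(0.0025983310928500737)) [[ 0.57521858 -0.07941215  0.12      ]] [[ 0.57599429 -0.08217397  0.12      ]]
[ 0.41305252  0.31301424 -0.36026301] rms px 1.0967317756245147
[ 0.4863851  -0.06903183 -0.14994146] rms px 1.0391344523253632
```

View pics/ov.png

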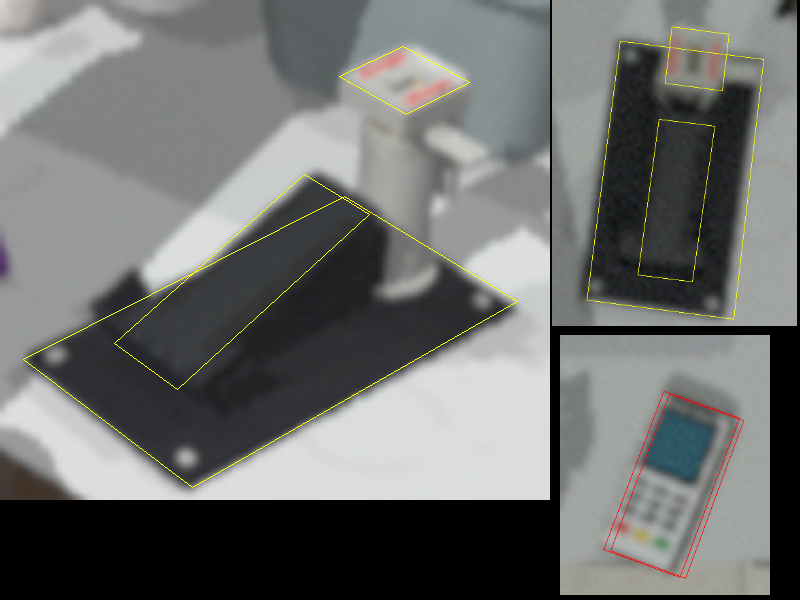

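The overlays fit the stand base, cap and terminal well. The cradle's x offset isn't given, so I'll measure it on a brightened crop.

```bash
python3 - <<'E' | grep -v redkey
from fit import *
o=[]
for n,w in(("scene",(298,200,82,70,7)),("top",(315,180,40,60,7))):
    fr=[camera(n) for _ in range(4)];c=fr[0];c["image"]=np.mean([f["image"] for f in fr],0).astype(np.uint8)
    i=crop(c,*w);i=(255*np.clip((i/255.-.05)/.35,0,1)**.7).astype(np.uint8)
    for xf,col in((-.075,(0,255,255)),(-.065,(0,255,0))):
        for L in([(xf,-.022,.028),(xf,.022,.028)],[(xf+.1203,-.022,.0718),(xf+.1203,.022,.0718)],[(xf-.004,-.035,.039),(xf-.004,.035,.039)]): draw(i,c,w[0],w[1],w[4],place(st,L),col)
    o.append(i)
A=np.zeros((500,800,3),np.uint8)
A[:490,:520]=o[0][:,:520];A[:420,522:800]=o[1][:,:278]
cv2.imwrite("pics/cr.png",A)
E
```

```text
marks [(array([344.08301599, 175.90860625]), np.float64(656.5)), (array([370.45581537, 190.2520498 ]), np.float64(1646.5))] (array([ 0.57652275, -0.08041166,  0.11882842]), np.float64(0.0024851447148289667)) [[ 0.57548247 -0.07935585  0.12      ]] [[ 0.57596186 -0.08220786  0.12      ]]
[ 0.41305252  0.31301424 -0.36026301] rms px 1.0967317756245147
[ 0.48641673 -0.0690224  -0.14991364] rms px 1.0400246719838238
```

View pics/cr.png

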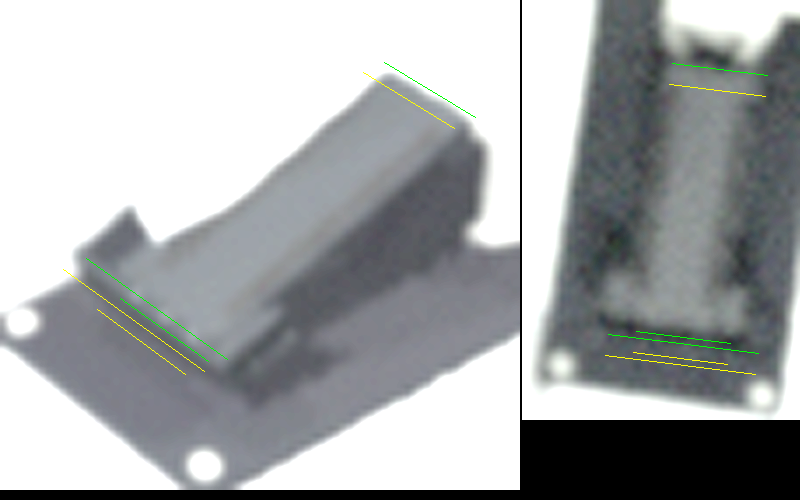

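The plate's upper edge and the lip both fall between the two guesses, which puts cradle_foot at stand x ≈ -0.067. Next I'll go to the terminal. The tool yaw already lines up with it.

Call:
carry_out:
  plan:
    - {"dx":-40,"dy":-9,"dz":10,"twist":0,"fingers":-1}
    - {"dx":-80,"dy":-18,"dz":20,"twist":0,"fingers":-1}
    - {"dx":-120,"dy":-27,"dz":30,"twist":0,"fingers":-1}
    - {"dx":-160,"dy":-36,"dz":40,"twist":0,"fingers":-1}
    - {"dx":-200,"dy":-45,"dz":50,"twist":0,"fingers":-1}

```text
clock: 1.32
eef_pos: [0.3475, 0.3548, 0.1817]
tool_rot: [0.18, 0.984, 0.0, 0.0]
ft_force: [0.4, 0.9, 0.5]
grip_width: 0.0856
grasp_force: 0.0
```

Call:
carry_out:
  plan:
    - {"dx":-32,"dy":-8,"dz":20,"twist":0,"fingers":-1}
    - {"dx":-63,"dy":-15,"dz":50,"twist":0,"fingers":-1}
    - {"dx":-63,"dy":-15,"dz":85,"twist":0,"fingers":-1}
    - {"dx":-63,"dy":-15,"dz":110,"twist":0,"fingers":-1}
    - {"dx":-63,"dy":-15,"dz":110,"twist":0,"fingers":-1}

```text
clock: 1.73
eef_pos: [0.3969, 0.3159, 0.0667]
tool_rot: [0.181, 0.983, -0.004, -0.004]
ft_force: [-0.8, -0.7, -0.7]
grip_width: 0.0856
grasp_force: 0.0
```

```bash
cat > rel.py <<'E'
from h import *
def rel(x,y,z,yaw_y):
    """shift (mm) and twist (deg) from measured pose to TCP target with tool y along yaw_y (deg)"""
    o=bot.get_obs();r=R.from_quat(o["tool_rot"]);d=r.inv().apply(np.array([x,y,z])-o["eef_pos"])*1000
    ty=r.apply([0,1,0]);a=np.degrees(np.arctan2(ty[1],ty[0]))
    tw=-((yaw_y-a+90)%180-90)
    print("t",round(o["clock"],2),"tcp",o["eef_pos"].round(4),"yawY",a.round(2),"tilt",r.apply([0,0,1]).round(3),"F",o["ft_force"].round(1),"w",round(o["grip_width"]*1e3,1),"g",round(o["grasp_force"],1),"j",o["joint_pos"].round(2))
    print("d",d.round(1),"twist",tw.round(2))
E
python3 -c "
from rel import *
rel(.4018,.3172,-.002,69.4)
c=camera('scene');cv2.imwrite('pics/a.png',np.hstack([crop(c,150,130,110,100,4),crop(camera('top'),200,190,60,67,6)]))"
```

```text
t 1.73 tcp [0.3969 0.3159 0.0667] yawY 69.1 tilt [-0.009 -0.007 -1.   ] F [-0.8 -0.7 -0.7] w 85.6 g 0.0 j [ 0.67  0.4  -0.23  0.95  0.    1.04]
d [-4.5  3.6 68.6] twist -0.3Traceback (most recent call last):
  File "<string>", line 4, in <module>
    c=camera('scene');cv2.imwrite('pics/a.png',np.hstack([crop(c,150,130,110,100,4),crop(camera('top'),200,190,60,67,6)]))
                                               ~~~~~~~~~^^^^^^^^^^^^^^^^^^^^^^^^^^^^^^^^^^^^^^^^^^^^^^^^^^^^^^^^^^^^^^^^^
    return _nx.concatenate(arrs, 1, dtype=dtype, casting=casting)
           ~~~~~~~~~~~~~~~^^^^^^^^^^^^^^^^^^^^^^^^^^^^^^^^^^^^^^^
ValueError: all the input array dimensions except for the concatenation axis must match exactly, but along dimension 0, the array at index 0 has size 400 and the array at index 1 has size 402
```

Call:
carry_out:
  plan:
    - {"dx":0,"dy":0,"dz":0,"twist":0,"fingers":-1}
    - {"dx":0,"dy":0,"dz":20,"twist":0,"fingers":-1}
    - {"dx":0,"dy":0,"dz":40,"twist":0,"fingers":-1}
    - {"dx":0,"dy":0,"dz":58,"twist":0,"fingers":-1}
    - {"dx":0,"dy":0,"dz":72,"twist":0,"fingers":-1}

```text
clock: 2.25
eef_pos: [0.401, 0.3212, 0.0014]
tool_rot: [0.18, 0.984, 0.002, 0.001]
ft_force: [-0.1, 0.7, -0.2]
grip_width: 0.0856
grasp_force: 0.0
```

Call:
carry_out:
  plan:
    - {"dx":0,"dy":0,"dz":0,"twist":0,"fingers":-1}
    - {"dx":0,"dy":0,"dz":0,"twist":0,"fingers":-1}
    - {"dx":0,"dy":0,"dz":0,"twist":0,"fingers":0.2}
    - {"dx":0,"dy":0,"dz":0,"twist":0,"fingers":0.6}
    - {"dx":0,"dy":0,"dz":0,"twist":0,"fingers":1}

```text
clock: 2.67
eef_pos: [0.4017, 0.3214, 0.0027]
tool_rot: [0.18, 0.984, 0.002, 0.002]
ft_force: [-0.5, 0.9, 7.5]
grip_width: 0.0623
grasp_force: 66.5
```

Call:
carry_out:
  plan:
    - {"dx":0,"dy":0,"dz":0,"twist":0,"fingers":1}
    - {"dx":0,"dy":0,"dz":0,"twist":0,"fingers":1}
    - {"dx":0,"dy":0,"dz":0,"twist":0,"fingers":1}
    - {"dx":0,"dy":0,"dz":0,"twist":0,"fingers":1}
    - {"dx":0,"dy":0,"dz":0,"twist":0,"fingers":1}

```text
clock: 3.08
eef_pos: [0.4017, 0.3214, 0.0026]
tool_rot: [0.18, 0.984, 0.002, 0.002]
ft_force: [-1.0, 1.0, 6.0]
grip_width: 0.0627
grasp_force: 66.5
```

```bash
python3 -c "
from rel import *
rel(.4018,.3172,-.002,69.4)
c=camera('scene');cv2.imwrite('pics/a.png',np.hstack([crop(c,150,130,110,100,4),crop(camera('top'),200,190,90,100,4)]))"
```

```text
t 3.08 tcp [0.4017 0.3214 0.0026] yawY 69.23 tilt [ 0.004  0.004 -1.   ] F [-1.  1.  6.] w 62.7 g 66.5 j [ 0.67  0.48 -0.3   0.78  0.    1.04]
d [-1.6 -3.9  4.6] twist -0.17
```

View pics/a.png

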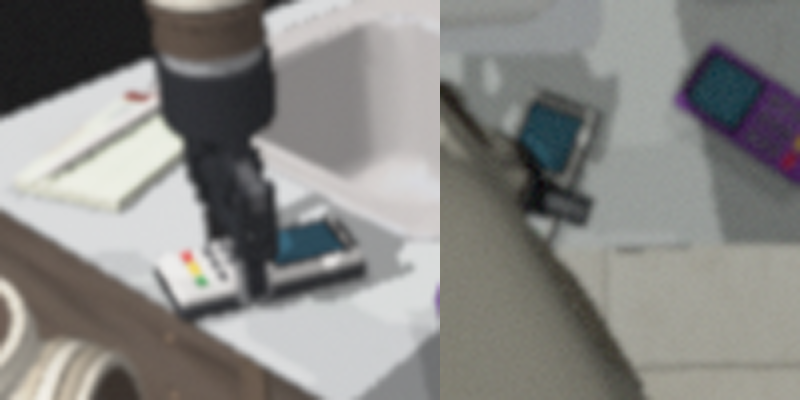

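The terminal is gripped squarely across its width, a little on the keypad side of centre: the keys show at scene crop (190,270) and the screen at (310,240). Next I'll lift it and carry it over.

Call:
carry_out:
  plan:
    - {"dx":0,"dy":0,"dz":-10,"twist":0,"fingers":1}
    - {"dx":0,"dy":0,"dz":-35,"twist":0,"fingers":1}
    - {"dx":0,"dy":0,"dz":-70,"twist":0,"fingers":1}
    - {"dx":0,"dy":0,"dz":-105,"twist":0,"fingers":1}
    - {"dx":0,"dy":0,"dz":-140,"twist":0,"fingers":1}

```text
clock: 3.6
eef_pos: [0.3993, 0.3189, 0.1422]
tool_rot: [0.18, 0.984, -0.0, -0.0]
ft_force: [0.8, 0.7, -3.0]
grip_width: 0.0629
grasp_force: 66.3
```

```bash
python3 -c "
from rel import *
rel(.4646,-.0657,.13,81.4)"
```

```text
t 3.6 tcp [0.3993 0.3189 0.1422] yawY 69.21 tilt [-0.    -0.001 -1.   ] F [ 0.8  0.7 -3. ] w 62.9 g 66.3 j [ 0.67  0.32 -0.13  1.12 -0.    1.04]
d [-197.6 -336.4   12.4] twist -12.19
```

Call:
carry_out:
  plan:
    - {"dx":-10,"dy":-17,"dz":0,"twist":-1,"fingers":1}
    - {"dx":-28,"dy":-48,"dz":0,"twist":-2,"fingers":1}
    - {"dx":-46,"dy":-79,"dz":0,"twist":-4,"fingers":1}
    - {"dx":-64,"dy":-110,"dz":0,"twist":-5,"fingers":1}
    - {"dx":-82,"dy":-140,"dz":0,"twist":-6,"fingers":1}

```text
clock: 4.02
eef_pos: [0.4265, 0.1579, 0.1411]
tool_rot: [0.128, 0.992, 0.0, 0.0]
ft_force: [0.7, 0.8, -1.5]
grip_width: 0.0625
grasp_force: 66.3
```

```bash
python3 -c "
from rel import *
rel(.4646,-.0657,.13,81.4)"
```

```text
t 4.02 tcp [0.4265 0.1579 0.1411] yawY 75.31 tilt [ 0.001 -0.    -1.   ] F [ 0.7  0.8 -1.5] w 62.5 g 66.3 j [ 0.35  0.21 -0.27  1.08 -0.    0.61]
d [ -93.5 -206.6   11.1] twist -6.09
```

Call:
carry_out:
  plan:
    - {"dx":-14,"dy":-32,"dz":0,"twist":-1,"fingers":1}
    - {"dx":-28,"dy":-64,"dz":0,"twist":-2,"fingers":1}
    - {"dx":-42,"dy":-96,"dz":0,"twist":-4,"fingers":1}
    - {"dx":-56,"dy":-128,"dz":0,"twist":-5,"fingers":1}
    - {"dx":-70,"dy":-158,"dz":0,"twist":-6,"fingers":1}

```text
clock: 4.43
eef_pos: [0.4538, -0.0131, 0.1411]
tool_rot: [0.076, 0.997, -0.0, 0.0]
ft_force: [0.9, 0.1, -2.2]
grip_width: 0.0627
grasp_force: 66.4
```

Call:
carry_out:
  plan:
    - {"dx":-6,"dy":-15,"dz":0,"twist":0,"fingers":1}
    - {"dx":-12,"dy":-30,"dz":0,"twist":0,"fingers":1}
    - {"dx":-15,"dy":-38,"dz":0,"twist":0,"fingers":1}
    - {"dx":-15,"dy":-38,"dz":5,"twist":0,"fingers":1}
    - {"dx":-15,"dy":-38,"dz":10,"twist":0,"fingers":1}

```text
clock: 4.85
eef_pos: [0.4633, -0.0509, 0.1302]
tool_rot: [0.077, 0.997, 0.0, 0.0]
ft_force: [-0.5, 0.1, -1.9]
grip_width: 0.0623
grasp_force: 66.4
```

```bash
python3 -c "
from rel import *
rel(.4646,-.0657,.095,81.4)"
```

```text
t 4.85 tcp [ 0.4633 -0.0509  0.1302] yawY 81.17 tilt [ 0.001  0.    -1.   ] F [-0.5  0.1 -1.9] w 62.3 g 66.4 j [-0.11  0.25 -0.26  1.06  0.    0.04]
d [ -3.6 -14.5  35.2] twist -0.23
```

Call:
carry_out:
  plan:
    - {"dx":-2,"dy":-8,"dz":0,"twist":0,"fingers":1}
    - {"dx":-4,"dy":-14,"dz":5,"twist":0,"fingers":1}
    - {"dx":-4,"dy":-14,"dz":20,"twist":0,"fingers":1}
    - {"dx":-4,"dy":-14,"dz":35,"twist":0,"fingers":1}
    - {"dx":-4,"dy":-14,"dz":35,"twist":0,"fingers":1}

```text
clock: 5.27
eef_pos: [0.4627, -0.065, 0.0922]
tool_rot: [0.076, 0.997, 0.0, -0.003]
ft_force: [-0.1, 0.3, -3.2]
grip_width: 0.062
grasp_force: 66.3
```

Run:
```python
from rel import *
rel(.4646,-.0657,.078,81.4)
o=[]
for n,w in(("scene",(285,150,110,110,5)),("top",(310,160,62,110,4))):
    fr=[camera(n) for _ in range(3)];c=fr[0];c["image"]=np.mean([f["image"] for f in fr],0).astype(np.uint8)
    i=crop(c,*w)/255.;o.append((255*np.clip(i,0,1)**.5).astype(np.uint8))
A=np.zeros((550,800,3),np.uint8);A[:,:550]=o[0];A[:440,552:800]=o[1]
cv2.imwrite("pics/b.png",A)
```

```text
t 5.27 tcp [ 0.4627 -0.065   0.0922] yawY 81.26 tilt [-0.006  0.001 -1.   ] F [-0.1  0.3 -3.2] w 62.0 g 66.3 j [-0.14  0.29 -0.31  0.97 -0.    0.01]
d [-2.1 -0.4 14.2] twist -0.14
```

View pics/b.png

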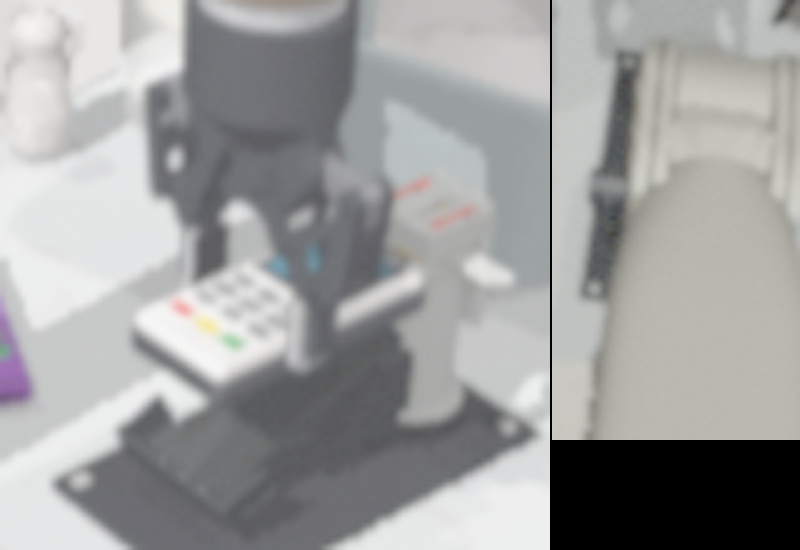

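```bash
python3 - <<'E' | grep -v redkey
from fit import *
# scene-only stand fit
so=fit([(s,[(-.096,.06,.008),(-.096,-.06,.008),(.12,-.06,.008),(.09,0,.12)],[(295.3,247.3),(328.3,272.7),(392.8,235.7),rm[1][0]])],[.48,-.07,-.15])
w=[(285+(x+.5)/5-.5,150+(y+.5)/5-.5) for x,y in((135,320),(218,380),(424,282))]
W=onz(s,w,.0922-.0026+.022)
o=bot.get_obs();print(o["eef_pos"])
for q in(so,st):
    L=R.from_euler("z",-q[2]).apply(W-[q[0],q[1],0]);print("terminal corners in stand",(L*1000).round(1))
    print("tcp in stand",(R.from_euler("z",-q[2]).apply(o["eef_pos"]-[q[0],q[1],0])*1000).round(1))
print("tcp px",proj(s,o["eef_pos"]))
E
```

```text
** On entry to DLASCL parameter number  4 had an illegal value
 ** On entry to DLASCL parameter number  4 had an illegal value
 ** On entry to DLASCL parameter number  4 had an illegal value
 ** On entry to DLASCL parameter number  4 had an illegal value
 ** On entry to DLASCL parameter number  5 had an illegal value
 ** On entry to DLASCL parameter number  4 had an illegal valuefit.py:6: RuntimeWarning: invalid value encountered in divide
  v,u=np.mgrid[y:y+h,x:x+w];return np.array([(u*m).sum(),(v*m).sum()])/m.sum(),m.sum()
Traceback (most recent call last):
  File "fit.py", line 12, in <module>
    print("marks",rm,tri(t,rm[0][0],s,rm[1][0]),onz(t,[rm[0][0]],.12),onz(s,[rm[1][0]],.12))
                     ~~~^^^^^^^^^^^^^^^^^^^^^^^
  File "h.py", line 15, in tri
    A=np.c_[d1,-d2];s=np.linalg.lstsq(A,c2["eye"]-c1["eye"],rcond=None)[0]
                      ~~~~~~~~~~~~~~~^^^^^^^^^^^^^^^^^^^^^^^^^^^^^^^^^^
numpy.linalg.LinAlgError: SVD did not converge in Linear Least Squares
```

Run:
```python
from h import *
from scipy.optimize import least_squares
s=camera("scene")
def place(p,L): return R.from_euler("z",p[2]).apply(np.array(L,float))+[p[0],p[1],0]
L=[(-.096,.06,.008),(-.096,-.06,.008),(.12,-.06,.008),(.09,0,.12)];px=np.array([(295.3,247.3),(328.3,272.7),(392.8,235.7),(370.45,190.25)])
q=least_squares(lambda p:(proj(s,place(p,L))-px).ravel(),[.48,-.07,-.15]);so=q.x;print(so,q.fun.round(1))
st=np.load("poses.npz")["st"]
w=[(285+(x+.5)/5-.5,150+(y+.5)/5-.5) for x,y in((135,320),(218,380),(424,282))]
W=onz(s,w,.0922-.0026+.022)
o=bot.get_obs()
for q in(so,st):
    f=lambda P:(R.from_euler("z",-q[2]).apply(P-[q[0],q[1],0])*1000).round(1)
    print("corners",f(W).tolist(),"tcp",f(o["eef_pos"]))
```

```text
[ 0.48518703 -0.07087912 -0.14499319] [-0.9 -0.2  0.3  0.1  0.4 -0.5  0.2  0.5]
corners [[-73.1, 26.2, 111.6], [-75.6, -31.6, 111.6], [49.4, -35.4, 111.6]] tcp [-20.2   2.5  95.6]
corners [[-74.2, 23.9, 111.6], [-76.4, -34.0, 111.6], [48.6, -37.2, 111.6]] tcp [-21.2   0.4  95.6]
```

```bash
cat > edge.py <<'E'
from h import *
from scipy.ndimage import map_coordinates
def place(p,L): return R.from_euler("z",p[2]).apply(np.array(L,float))+[p[0],p[1],0]
def grab(n,k=4):
    fr=[camera(n) for _ in range(k)];c=fr[0];c["g"]=np.mean([f["image"] for f in fr],0).mean(2);return c
def scan(c,pose,a,b,d,rng=12):
    """mean brightness along edge a-b (pose frame) displaced by k mm along d; prints strongest steps"""
    ks=np.arange(-rng,rng+.1,.5);m=[]
    for k in ks:
        P=np.linspace(np.array(a,float),b,60)+np.array(d,float)*k/1000
        q=proj(c,place(pose,P));m.append(map_coordinates(c["g"],[q[:,1],q[:,0]],order=1).mean())
    g=np.gradient(np.array(m),.5);i=np.argsort(-abs(g))
    pk=[j for j in range(1,len(g)-1) if abs(g[j])>=max(abs(g[j-1]),abs(g[j+1])) and abs(g[j])>4]
    return [(float(ks[j]),float(g[j].round(1))) for j in pk]
E
python3 - <<'E'
from edge import *
c=grab("scene");st=np.load("poses.npz")["st"];o=bot.get_obs();print(o["eef_pos"])
print("base right",scan(c,st,(-.09,-.06,.008),(.11,-.06,.008),(0,1,0)))
print("base foot",scan(c,st,(-.096,-.05,.008),(-.096,.05,.008),(1,0,0)))
p=[o["eef_pos"][0],o["eef_pos"][1],st[2]];zu=o["eef_pos"][2]-.0026
for z in(.022,.0):
  print(z,"side foot part",scan(c,p,(-.048,-.032,zu+z),(-.018,-.032,zu+z),(0,1,0)))
  print(z,"side head part",scan(c,p,(.025,-.032,zu+z),(.07,-.032,zu+z),(0,1,0)))
  print(z,"foot",scan(c,p,(-.0524,-.026,zu+z),(-.0524,.02,zu+z),(1,0,0)))
  print(z,"head",scan(c,p,(.0796,-.03,zu+z),(.0796,-.0,zu+z),(1,0,0)))
E
```

```text
[ 0.46511673 -0.06545721  0.095105  ]
base right [(-2.0, -17.9)]
base foot [(-2.0, -20.1)]
0.022 side foot part [(-5.5, 15.8), (8.5, -4.3)]
0.022 side head part [(-7.5, 13.8), (4.5, -16.7)]
0.022 foot [(-2.5, 22.7)]
0.022 head []
0.0 side foot part []
0.0 side head part []
0.0 foot [(6.5, -18.8)]
0.0 head []
```

Call:
carry_out:
  plan:
    - {"dx":0,"dy":0,"dz":4,"twist":0,"fingers":1}
    - {"dx":0,"dy":0,"dz":8,"twist":0,"fingers":1}
    - {"dx":0,"dy":0,"dz":12,"twist":0,"fingers":1}
    - {"dx":0,"dy":0,"dz":16,"twist":0,"fingers":1}
    - {"dx":0,"dy":0,"dz":16,"twist":0,"fingers":1}

```text
clock: 6.33
eef_pos: [0.4641, -0.0653, 0.0777]
tool_rot: [0.077, 0.997, 0.0, -0.001]
ft_force: [-0.1, 0.0, -1.8]
grip_width: 0.0627
grasp_force: 66.3
```

Call:
carry_out:
  plan:
    - {"dx":0,"dy":0,"dz":2,"twist":0,"fingers":1}
    - {"dx":0,"dy":0,"dz":4,"twist":0,"fingers":1}
    - {"dx":0,"dy":0,"dz":6,"twist":0,"fingers":1}
    - {"dx":0,"dy":0,"dz":8,"twist":0,"fingers":1}
    - {"dx":0,"dy":0,"dz":8,"twist":0,"fingers":1}

```text
clock: 6.75
eef_pos: [0.4649, -0.0655, 0.0715]
tool_rot: [0.077, 0.997, -0.0, 0.0]
ft_force: [-4.1, 0.9, 6.4]
grip_width: 0.0621
grasp_force: 67.4
```

Call:
carry_out:
  plan:
    - {"dx":0,"dy":0,"dz":2,"twist":0,"fingers":1}
    - {"dx":0,"dy":0,"dz":4,"twist":0,"fingers":1}
    - {"dx":0,"dy":0,"dz":6,"twist":0,"fingers":1}
    - {"dx":0,"dy":0,"dz":8,"twist":0,"fingers":1}
    - {"dx":0,"dy":0,"dz":8,"twist":0,"fingers":1}

```text
clock: 7.17
eef_pos: [0.4647, -0.0656, 0.0636]
tool_rot: [0.077, 0.997, -0.0, 0.0]
ft_force: [-5.1, -0.1, 7.5]
grip_width: 0.0625
grasp_force: 67.8
```

```bash
python3 -c "
from rel import *
rel(.4646,-.0657,.0477,81.4)
cv2.imwrite('pics/c.png',(255*(crop(camera('scene'),285,150,110,110,5)/255.)**.5).astype(np.uint8))"
```

```text
t 7.17 tcp [ 0.4647 -0.0656  0.0636] yawY 81.2 tilt [ 0.    -0.001 -1.   ] F [-5.1 -0.1  7.5] w 62.5 g 67.8 j [-0.14  0.33 -0.35  0.89 -0.    0.01]
d [ 0.  -0.1 15.9] twist -0.2
```

Call:
carry_out:
  plan:
    - {"dx":0,"dy":0,"dz":3,"twist":0,"fingers":1}
    - {"dx":0,"dy":0,"dz":5,"twist":0,"fingers":1}
    - {"dx":0,"dy":0,"dz":7,"twist":0,"fingers":1}
    - {"dx":0,"dy":0,"dz":9,"twist":0,"fingers":1}
    - {"dx":0,"dy":0,"dz":9,"twist":0,"fingers":1}

```text
clock: 7.63
eef_pos: [0.4647, -0.0654, 0.0554]
tool_rot: [0.077, 0.997, -0.0, 0.0]
ft_force: [-6.7, 0.9, 11.7]
grip_width: 0.0623
grasp_force: 69.0
```

Call:
carry_out:
  plan:
    - {"dx":0,"dy":0,"dz":1,"twist":0,"fingers":1}
    - {"dx":0,"dy":0,"dz":2,"twist":0,"fingers":1}
    - {"dx":0,"dy":0,"dz":3,"twist":0,"fingers":1}
    - {"dx":0,"dy":0,"dz":4,"twist":0,"fingers":1}
    - {"dx":0,"dy":0,"dz":4,"twist":0,"fingers":1}

```text
clock: 8.05
eef_pos: [0.4657, -0.0645, 0.0526]
tool_rot: [0.077, 0.997, 0.001, 0.002]
ft_force: [-4.2, 5.9, 6.7]
grip_width: 0.0626
grasp_force: 69.0
```

```bash
python3 -c "
from rel import *
rel(.4646,-.0657,.0477,81.4)
cv2.imwrite('pics/d.png',(255*(crop(camera('scene'),285,160,110,100,6)/255.)**.5).astype(np.uint8))"
```

```text
t 8.05 tcp [ 0.4657 -0.0645  0.0526] yawY 81.19 tilt [ 0.003  0.002 -1.   ] F [-4.2  5.9  6.7] w 62.6 g 69.0 j [-0.14  0.34 -0.36  0.86  0.    0.01]
d [ 0.9 -1.4  4.9] twist -0.21
```

View pics/d.png

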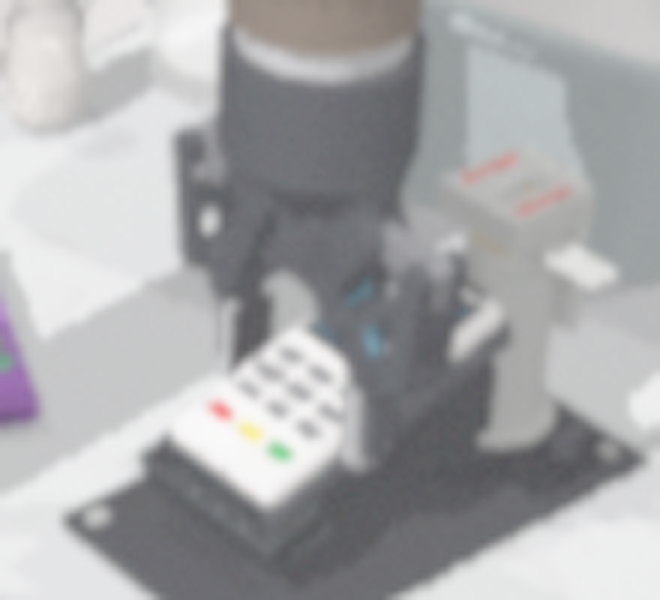

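The terminal is pitched on the plate and its foot is entering between the cheeks. A +y force of 6 N shows it touching the right cheek, so I'll shift +y and keep seating it.

Call:
carry_out:
  plan:
    - {"dx":0,"dy":1,"dz":0,"twist":0,"fingers":1}
    - {"dx":0,"dy":2,"dz":0,"twist":0,"fingers":1}
    - {"dx":0,"dy":2,"dz":1,"twist":0,"fingers":1}
    - {"dx":0,"dy":2,"dz":2,"twist":0,"fingers":1}
    - {"dx":0,"dy":2,"dz":3,"twist":0,"fingers":1}

```text
clock: 8.52
eef_pos: [0.4659, -0.0633, 0.0493]
tool_rot: [0.078, 0.997, 0.0, 0.001]
ft_force: [-8.2, 3.0, 21.2]
grip_width: 0.0626
grasp_force: 70.8
```

Call:
carry_out:
  plan:
    - {"dx":0,"dy":0,"dz":1,"twist":0,"fingers":1}
    - {"dx":0,"dy":0,"dz":1,"twist":0,"fingers":1}
    - {"dx":1,"dy":0,"dz":1.4,"twist":0,"fingers":1}
    - {"dx":2,"dy":0,"dz":1.8,"twist":0,"fingers":1}
    - {"dx":2,"dy":0,"dz":1.8,"twist":0,"fingers":1}

```text
clock: 8.93
eef_pos: [0.4661, -0.0631, 0.0482]
tool_rot: [0.077, 0.997, 0.0, 0.003]
ft_force: [-4.4, 2.2, 15.3]
grip_width: 0.0625
grasp_force: 70.8
```

```bash
python3 -c "
from rel import *
rel(.4646,-.0657,.0477,81.4)"
```

```text
t 8.93 tcp [ 0.4661 -0.0631  0.0482] yawY 81.13 tilt [ 0.007  0.    -1.   ] F [-4.4  2.2 15.3] w 62.5 g 70.8 j [-0.14  0.35 -0.37  0.85  0.    0.02]
d [ 1.1 -2.8  0.5] twist -0.27
```

Call:
carry_out:
  plan:
    - {"dx":1,"dy":0,"dz":0,"twist":0,"fingers":1}
    - {"dx":2,"dy":0,"dz":0.5,"twist":0,"fingers":1}
    - {"dx":3,"dy":0,"dz":1,"twist":0,"fingers":1}
    - {"dx":4,"dy":0,"dz":1,"twist":0,"fingers":1}
    - {"dx":4,"dy":0,"dz":1,"twist":0,"fingers":1}

```text
clock: 9.35
eef_pos: [0.4657, -0.0628, 0.0478]
tool_rot: [0.077, 0.997, 0.0, 0.007]
ft_force: [3.1, 1.5, 11.1]
grip_width: 0.0624
grasp_force: 69.9
```

```bash
python3 -c "
from rel import *
rel(.4646,-.0657,.0477,81.4)"
```

```text
t 9.35 tcp [ 0.4657 -0.0628  0.0478] yawY 81.2 tilt [ 0.014 -0.    -1.   ] F [ 3.1  1.5 11.1] w 62.4 g 69.9 j [-0.13  0.34 -0.38  0.83  0.    0.02]
d [ 0.7 -3.1  0.1] twist -0.2
```

Call:
carry_out:
  plan:
    - {"dx":1,"dy":0,"dz":0,"twist":0,"fingers":1}
    - {"dx":2,"dy":0,"dz":0,"twist":0,"fingers":1}
    - {"dx":3,"dy":0,"dz":0,"twist":0,"fingers":1}
    - {"dx":4,"dy":0,"dz":0,"twist":0,"fingers":1}
    - {"dx":4,"dy":0,"dz":0,"twist":0,"fingers":1}

```text
clock: 9.77
eef_pos: [0.4639, -0.0624, 0.0474]
tool_rot: [0.077, 0.997, 0.0, 0.009]
ft_force: [8.7, 0.8, 2.4]
grip_width: 0.0622
grasp_force: 68.7
```

```bash
python3 -c "
from rel import *
rel(.4646,-.0657,.0477,81.4)
cv2.imwrite('pics/e.png',np.hstack([(255*(crop(camera('scene'),300,180,80,75,7)/255.)**.5).astype(np.uint8)]))"
```

```text
t 9.77 tcp [ 0.4639 -0.0624  0.0474] yawY 81.21 tilt [ 0.017 -0.001 -1.   ] F [8.7 0.8 2.4] w 62.2 g 68.7 j [-0.13  0.34 -0.39  0.83  0.    0.02]
d [-1.2 -3.1 -0.3] twist -0.19
```

View pics/e.png

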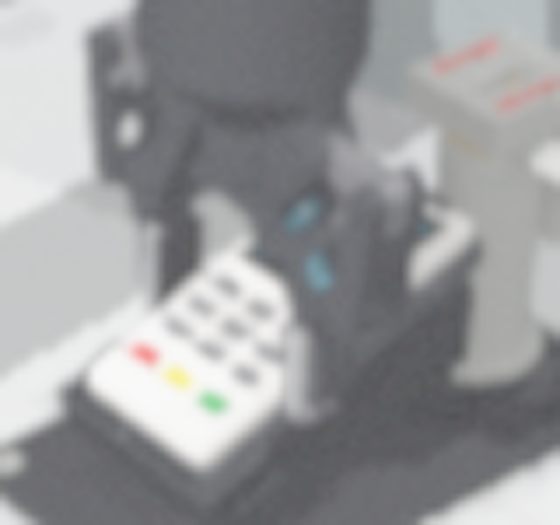

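The terminal lies pitched on the plate with its foot between the cheeks. It's still sliding down, so I'll push on until the lip stops it.

Call:
carry_out:
  plan:
    - {"dx":1,"dy":0,"dz":1,"twist":0,"fingers":1}
    - {"dx":2,"dy":0,"dz":2,"twist":0,"fingers":1}
    - {"dx":3,"dy":0,"dz":2,"twist":0,"fingers":1}
    - {"dx":4,"dy":0,"dz":2,"twist":0,"fingers":1}
    - {"dx":4,"dy":0,"dz":2,"twist":0,"fingers":1}

```text
clock: 10.23
eef_pos: [0.4639, -0.0624, 0.0473]
tool_rot: [0.077, 0.997, 0.0, 0.013]
ft_force: [12.7, 0.0, 6.4]
grip_width: 0.0627
grasp_force: 69.2
```

Call:
carry_out:
  plan:
    - {"dx":1,"dy":0,"dz":0,"twist":0,"fingers":1}
    - {"dx":2,"dy":0,"dz":0,"twist":0,"fingers":1}
    - {"dx":3,"dy":0,"dz":0,"twist":0,"fingers":1}
    - {"dx":3,"dy":0,"dz":0,"twist":0,"fingers":1}
    - {"dx":3,"dy":0,"dz":0,"twist":0,"fingers":1}

```text
clock: 10.65
eef_pos: [0.4637, -0.0625, 0.0477]
tool_rot: [0.077, 0.997, -0.0, 0.015]
ft_force: [18.6, -1.8, 1.4]
grip_width: 0.0625
grasp_force: 68.6
```

```bash
python3 -c "
from rel import *
rel(.4646,-.0657,.0477,81.4)"
```

```text
t 10.65 tcp [ 0.4637 -0.0625  0.0477] yawY 81.15 tilt [ 0.03  -0.003 -1.   ] F [18.6 -1.8  1.4] w 62.5 g 68.6 j [-0.13  0.33 -0.4   0.81  0.    0.02]
d [-1.4 -3.1  0.1] twist -0.25
```

It's now hard against the lip: 18.6 N along +x with no travel. I'll relax the push, open gently and retreat up.

Call:
carry_out:
  plan:
    - {"dx":-2,"dy":0,"dz":1,"twist":0,"fingers":1}
    - {"dx":-4,"dy":0,"dz":2,"twist":0,"fingers":1}
    - {"dx":-6,"dy":0,"dz":2,"twist":0,"fingers":1}
    - {"dx":-7,"dy":0,"dz":2,"twist":0,"fingers":1}
    - {"dx":-7,"dy":0,"dz":2,"twist":0,"fingers":1}

```text
clock: 11.07
eef_pos: [0.464, -0.0624, 0.0464]
tool_rot: [0.077, 0.997, 0.0, 0.009]
ft_force: [-1.0, 2.5, 28.5]
grip_width: 0.0625
grasp_force: 72.0
```

Call:
carry_out:
  plan:
    - {"dx":0,"dy":0,"dz":0,"twist":0,"fingers":0.2}
    - {"dx":0,"dy":0,"dz":0,"twist":0,"fingers":-0.3}
    - {"dx":0,"dy":0,"dz":0,"twist":0,"fingers":-0.7}
    - {"dx":0,"dy":0,"dz":0,"twist":0,"fingers":-1}
    - {"dx":0,"dy":0,"dz":0,"twist":0,"fingers":-1}

```text
clock: 11.48
eef_pos: [0.4555, -0.062, 0.0403]
tool_rot: [0.077, 0.997, -0.0, 0.0]
ft_force: [-0.4, 0.0, 0.3]
grip_width: 0.0856
grasp_force: 0.0
```

Call:
carry_out:
  plan:
    - {"dx":0,"dy":0,"dz":0,"twist":0,"fingers":-1}
    - {"dx":0,"dy":0,"dz":-10,"twist":0,"fingers":-1}
    - {"dx":0,"dy":0,"dz":-35,"twist":0,"fingers":-1}
    - {"dx":0,"dy":0,"dz":-70,"twist":0,"fingers":-1}
    - {"dx":0,"dy":0,"dz":-105,"twist":0,"fingers":-1}

```text
clock: 11.9
eef_pos: [0.4537, -0.0618, 0.1447]
tool_rot: [0.077, 0.997, 0.0, -0.002]
ft_force: [1.3, -0.2, -0.1]
grip_width: 0.0854
grasp_force: 0.0
```

```bash
cat > tchk.py <<'E'
from edge import *
# terminal seated? scan its edges in the cradle, expected pose from st with cradle_foot at xf
st=np.load("poses.npz")["st"]
def seat(c,xf=-.067):
    r=R.from_euler("y",-20,degrees=True);P=lambda s,y,h:r.apply([s,0,h])+[xf,y,.028]
    for n,a,b,d in(("foot",P(0,-.025,.022),P(0,.025,.022),r.apply([1,0,0])),("head",P(.132,-.025,.022),P(.132,.025,.022),r.apply([1,0,0])),
      ("right",P(.03,-.032,.022),P(.11,-.032,.022),[0,1,0]),("left",P(.03,.032,.022),P(.11,.032,.022),[0,1,0])):
        print(n,scan(c,st,a,b,d))
E
python3 -c "
from rel import *
from tchk import *
rel(.4024,-.3196,.15,81.4)
seat(grab('scene'))
cv2.imwrite('pics/f.png',(255*(crop(camera('scene'),290,165,105,100,6)/255.)**.6).astype(np.uint8))"
```

```text
t 11.9 tcp [ 0.4537 -0.0618  0.1447] yawY 81.21 tilt [-0.005  0.001 -1.   ] F [ 1.3 -0.2 -0.1] w 85.4 g 0.0 j [-0.14  0.22 -0.25  1.1  -0.    0.02]
d [  11.3 -262.6   -5.3] twist -0.19
foot [(3.0, 30.8)]
head [(-7.5, 15.9), (-2.0, -8.4), (2.5, 6.9)]
right [(-2.5, 22.6), (8.5, -14.4)]
left [(-9.0, 8.0), (-1.0, -4.1)]
```

View pics/f.png

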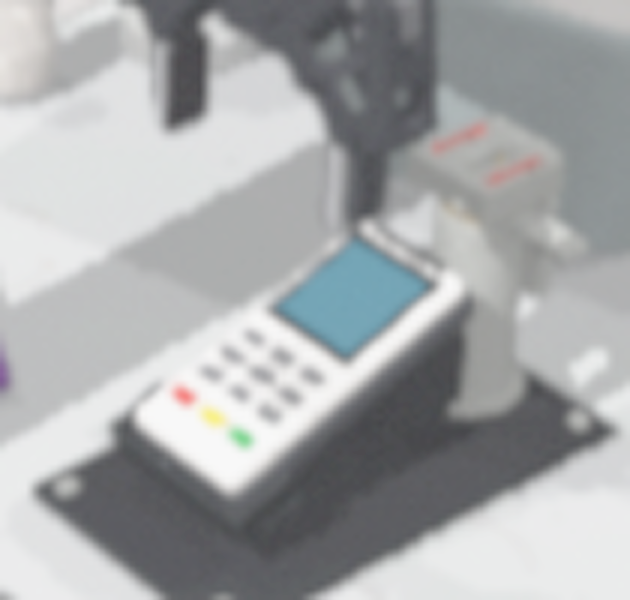

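The picture (full-frame position ≈ (340,225)) shows the terminal lying face up and pitched on the cradle, screen end by the tower, keypad foot between the cheeks. The tongue is parked to the right. My 10 views are used up, so from here I measure numerically.

```bash
cat > keys.py <<'E'
from h import *
def cen(c,x,y,w,h,f):
    i=c["image"][y:y+h,x:x+w].astype(float);m=np.clip(f(i[...,0],i[...,1],i[...,2]),0,None)
    v,u=np.mgrid[y:y+h,x:x+w];return np.array([(u*m).sum(),(v*m).sum()])/m.sum(),m.sum()
redf=lambda r,g,b:r-2.2*g-10
bluf=lambda r,g,b:b-1.6*r-20
E
python3 - <<'E'
from keys import *
t=camera("top");s=camera("scene")
t["image"]=cv2.imread("pics/top0.png")[:,:,::-1];s["image"]=cv2.imread("pics/scene0.png")[:,:,::-1]
for n,f,wt,ws in(("red",redf,(410,220,18,20),(405,282,24,30)),("blue",bluf,(412,190,18,20),(435,260,24,26))):
    a=cen(t,*wt,f);b=cen(s,*ws,f);print(n,a,b,tri(t,a[0],s,b[0]))
blu=lambda r,g,b:b-r-30
for n,f,wt,ws in(("red",lambda r,g,b:r-(g+b)/2-50,(205,236,14,14),(185,182,20,20)),("green",lambda r,g,b:g-(r+b)/2-25,(215,240,14,14),(190,190,20,20)),("screen",blu,(212,208,28,28),(210,180,40,20))):
    a=cen(t,*wt,f);b=cen(s,*ws,f);print("before",n,a,b,tri(t,a[0],s,b[0]))
t=camera("top");s=camera("scene")
E
```

```text
red (array([418.7410596, 231.0852649]), np.float64(1207.9999999999998)) (array([415.44450612, 295.38955344]), np.float64(7206.199999999998)) (array([ 0.40265216, -0.31956978,  0.05283833]), np.float64(0.0009231794244189016))
blue (array([420.47004831, 199.31642512]), np.float64(414.0)) (array([445.78355927, 272.15039242]), np.float64(3924.3999999999996)) (array([ 0.50623192, -0.33124401,  0.05221976]), np.float64(0.0003412988469539257))
before red (array([212.22058824, 243.29411765]), np.float64(34.0)) (array([196.39097744, 194.02443609]), np.float64(266.0)) (array([0.38187065, 0.35167709, 0.0178952 ]), np.float64(0.004741186828248592))
before green (array([221.41836735, 247.1122449 ]), np.float64(49.0)) (array([198.91447368, 198.67105263]), np.float64(152.0)) (array([0.36790716, 0.32068032, 0.02275111]), np.float64(0.0028505172491651272))
before screen (array([225.97162246, 223.91764343]), np.float64(3242.0)) (array([224.65641711, 190.01631016]), np.float64(3740.0)) (array([0.44405591, 0.30607114, 0.02106662]), np.float64(0.0033895209500900054))
```

Call:
carry_out:
  plan:
    - {"dx":1,"dy":-20,"dz":0,"twist":0,"fingers":-1}
    - {"dx":3,"dy":-60,"dz":0,"twist":0,"fingers":-1}
    - {"dx":5,"dy":-100,"dz":0,"twist":-1,"fingers":-1}
    - {"dx":6,"dy":-138,"dz":0,"twist":-2,"fingers":-1}
    - {"dx":7,"dy":-175,"dz":0,"twist":-2.4,"fingers":-1}

```text
clock: 12.77
eef_pos: [0.4207, -0.2351, 0.1442]
tool_rot: [0.055, 0.998, 0.0, -0.001]
ft_force: [0.8, -0.7, 0.2]
grip_width: 0.0855
grasp_force: 0.0
```

Call:
carry_out:
  plan:
    - {"dx":1,"dy":-35,"dz":0,"twist":0,"fingers":-1}
    - {"dx":2,"dy":-60,"dz":0,"twist":0,"fingers":-1}
    - {"dx":3,"dy":-75,"dz":0,"twist":0,"fingers":-1}
    - {"dx":3,"dy":-75,"dz":0,"twist":0,"fingers":-1}
    - {"dx":3,"dy":-75,"dz":0,"twist":0,"fingers":-1}

```text
clock: 13.18
eef_pos: [0.4096, -0.3081, 0.1439]
tool_rot: [0.057, 0.998, 0.001, -0.001]
ft_force: [0.6, 0.1, 0.2]
grip_width: 0.0859
grasp_force: 0.0
```

Run:
```python
from rel import *
from keys import *
rel(.4024,-.319,.04,83.6)
t=camera("top");s=camera("scene")
blu=lambda r,g,b:b-r-30
for n,f,wt,ws in(("red",lambda r,g,b:r-(g+b)/2-50,(315,215,25,20),(305,222,25,20)),("green",lambda r,g,b:g-(r+b)/2-25,(315,215,35,25),(318,228,25,20)),("screen",blu,(330,180,30,30),(325,195,45,40))):
    a=cen(t,*wt,f);b=cen(s,*ws,f);print("after",n,a,b,tri(t,a[0],s,b[0]))
```

```text
t 13.18 tcp [ 0.4096 -0.3081  0.1439] yawY 83.5 tilt [-0.002  0.002 -1.   ] F [0.6 0.1 0.2] w 85.9 g 0.0 j [-0.65  0.32 -0.12  1.13  0.   -0.53]
d [  5.8 -11.8 103.9] twist -0.1
after red (array([331.73529412, 222.05882353]), np.float64(17.0)) (array([321.15893536, 231.19543726]), np.float64(657.5)) (array([ 0.44018593, -0.04144093,  0.05314346]), np.float64(0.004394010888249242))
after green (array([341.46808511, 223.64893617]), np.float64(47.0)) (array([328.4439692 , 236.51668092]), np.float64(584.5)) (array([ 0.43293909, -0.07115933,  0.05680179]), np.float64(0.0011761009805886845))
after screen (array([340.7026803 , 200.06880354]), np.float64(3619.0)) (array([348.28344938, 214.07380825]), np.float64(9335.0)) (array([ 0.50622785, -0.069899  ,  0.08083353]), np.float64(0.0023089492155464733))
```

The terminal's pitch measures 20.0° and its heights match the seated values to about 1 mm. Now the key.

Call:
carry_out:
  plan:
    - {"dx":3,"dy":-6,"dz":10,"twist":0,"fingers":-1}
    - {"dx":6,"dy":-12,"dz":25,"twist":0,"fingers":-1}
    - {"dx":6,"dy":-12,"dz":45,"twist":0,"fingers":-1}
    - {"dx":6,"dy":-12,"dz":60,"twist":0,"fingers":-1}
    - {"dx":6,"dy":-12,"dz":60,"twist":0,"fingers":-1}

```text
clock: 13.7
eef_pos: [0.4008, -0.3167, 0.0814]
tool_rot: [0.055, 0.998, 0.002, -0.003]
ft_force: [0.0, 0.3, 0.2]
grip_width: 0.0852
grasp_force: 0.0
```

Run:
```python
from rel import *
rel(.4024,-.319,.04,83.6)
```

```text
t 13.7 tcp [ 0.4008 -0.3167  0.0814] yawY 83.7 tilt [-0.006  0.004 -1.   ] F [0.  0.3 0.2] w 85.2 g 0.0 j [-0.67  0.38 -0.21  0.99 -0.   -0.56]
d [-2.1 -2.2 41.4] twist 0.1
```

Call:
carry_out:
  plan:
    - {"dx":0,"dy":0,"dz":0,"twist":0,"fingers":-1}
    - {"dx":0,"dy":-1,"dz":15,"twist":0,"fingers":-1}
    - {"dx":0,"dy":-1,"dz":30,"twist":0,"fingers":-1}
    - {"dx":0,"dy":-1,"dz":43,"twist":0,"fingers":-1}
    - {"dx":0,"dy":-1,"dz":43,"twist":0,"fingers":-1}

```text
clock: 14.12
eef_pos: [0.4023, -0.3192, 0.041]
tool_rot: [0.055, 0.998, 0.001, -0.001]
ft_force: [-0.1, 1.4, -0.7]
grip_width: 0.0854
grasp_force: 0.0
```

Run:
```python
from rel import *
camera("top");camera("top");camera("top");camera("top")
rel(.4024,-.319,.04,83.6)
```

```text
t 14.32 tcp [ 0.404  -0.3208  0.0435] yawY 83.63 tilt [ 0.002 -0.002 -1.   ] F [-0.  -0.5 -0.2] w 85.4 g 0.0 j [-0.67  0.43 -0.25  0.89 -0.   -0.56]
d [1.8 1.7 3.5] twist 0.03
```

Call:
carry_out:
  plan:
    - {"dx":1.5,"dy":2,"dz":2,"twist":0,"fingers":-1}
    - {"dx":1.5,"dy":2,"dz":3,"twist":0,"fingers":-1}
    - {"dx":1.5,"dy":2,"dz":3,"twist":0,"fingers":0}
    - {"dx":1.5,"dy":2,"dz":3,"twist":0,"fingers":0.5}
    - {"dx":1.5,"dy":2,"dz":3,"twist":0,"fingers":0.7}

```text
clock: 14.73
eef_pos: [0.4019, -0.3182, 0.0393]
tool_rot: [0.056, 0.998, -0.0, 0.0]
ft_force: [-1.2, -0.0, -0.1]
grip_width: 0.0517
grasp_force: 0.0
```

Call:
carry_out:
  plan:
    - {"dx":0,"dy":0,"dz":0,"twist":0,"fingers":0.8}
    - {"dx":0,"dy":0,"dz":0,"twist":0,"fingers":1}
    - {"dx":0,"dy":0,"dz":0,"twist":0,"fingers":1}
    - {"dx":0,"dy":0,"dz":0,"twist":0,"fingers":1}
    - {"dx":0,"dy":0,"dz":0,"twist":0,"fingers":1}

```text
clock: 15.15
eef_pos: [0.402, -0.3185, 0.0393]
tool_rot: [0.056, 0.998, -0.0, 0.0]
ft_force: [-0.1, -1.6, 1.6]
grip_width: 0.008
grasp_force: 59.8
```

Run:
```python
from rel import *
rel(.4024,-.319,.04,83.6)
```

```text
t 15.15 tcp [ 0.402  -0.3185  0.0393] yawY 83.61 tilt [ 0.    -0.001 -1.   ] F [-0.1 -1.6  1.6] w 8.0 g 59.8 j [-0.67  0.43 -0.26  0.88 -0.   -0.56]
d [-0.5 -0.5 -0.7] twist 0.01
```

Call:
carry_out:
  plan:
    - {"dx":0,"dy":0,"dz":-8,"twist":0,"fingers":1}
    - {"dx":0,"dy":0,"dz":-25,"twist":0,"fingers":1}
    - {"dx":0,"dy":0,"dz":-60,"twist":0,"fingers":1}
    - {"dx":0,"dy":0,"dz":-100,"twist":0,"fingers":1}
    - {"dx":0,"dy":0,"dz":-140,"twist":0,"fingers":1}

```text
clock: 15.57
eef_pos: [0.4009, -0.3172, 0.1804]
tool_rot: [0.056, 0.998, 0.001, -0.001]
ft_force: [0.6, -1.8, -1.1]
grip_width: 0.0079
grasp_force: 59.9
```

Run:
```python
from rel import *
from keys import *
rel(.576,-.080,.175,81.4)
s=camera("scene");t=camera("top");p=proj(s,bot.get_obs()["eef_pos"]+[0,0,.012]);q=proj(t,bot.get_obs()["eef_pos"]+[0,0,.02])
x,y=(p[0]-15).astype(int);print(p,cen(s,x,y,30,30,redf),"old slot",cen(s,405,282,24,30,redf)[1],"blue",cen(s,435,260,24,26,bluf))
```

```text
t 15.57 tcp [ 0.4009 -0.3172  0.1804] yawY 83.61 tilt [-0.002  0.002 -1.   ] F [ 0.6 -1.8 -1.1] w 7.9 g 59.9 j [-0.67  0.29 -0.06  1.22  0.   -0.56]
d [-147.6  255.2    5.6] twist 2.21
[[427.28835846 235.72965585]] (array([421.15349737, 239.95205852]), np.float64(3308.2)) old slot 0.0 blue (array([445.59006144, 272.48795738]), np.float64(3678.5999999999995))keys.py:4: RuntimeWarning: invalid value encountered in divide
  v,u=np.mgrid[y:y+h,x:x+w];return np.array([(u*m).sum(),(v*m).sum()])/m.sum(),m.sum()
```

Call:
carry_out:
  plan:
    - {"dx":-8,"dy":14,"dz":0,"twist":0,"fingers":1}
    - {"dx":-24,"dy":45,"dz":0,"twist":1,"fingers":1}
    - {"dx":-42,"dy":77,"dz":0,"twist":1,"fingers":1}
    - {"dx":-60,"dy":109,"dz":0,"twist":2,"fingers":1}
    - {"dx":-78,"dy":140,"dz":0,"twist":2.2,"fingers":1}

```text
clock: 16.08
eef_pos: [0.4952, -0.186, 0.1793]
tool_rot: [0.075, 0.997, 0.0, -0.0]
ft_force: [0.3, -0.8, -1.2]
grip_width: 0.008
grasp_force: 60.0
```

Call:
carry_out:
  plan:
    - {"dx":-17,"dy":30,"dz":0,"twist":0,"fingers":1}
    - {"dx":-34,"dy":60,"dz":0,"twist":0,"fingers":1}
    - {"dx":-48,"dy":86,"dz":0,"twist":0,"fingers":1}
    - {"dx":-60,"dy":106,"dz":0,"twist":0,"fingers":1}
    - {"dx":-64,"dy":112,"dz":0,"twist":0,"fingers":1}

```text
clock: 16.5
eef_pos: [0.5765, -0.0831, 0.1788]
tool_rot: [0.073, 0.997, 0.001, 0.0]
ft_force: [0.1, -0.2, 0.5]
grip_width: 0.008
grasp_force: 60.0
```

Run:
```python
from rel import *
rel(.576,-.080,.16,81.4)
```

```text
t 16.5 tcp [ 0.5765 -0.0831  0.1788] yawY 81.65 tilt [ 0.     0.002 -1.   ] F [ 0.1 -0.2  0.5] w 8.0 g 60.0 j [-0.14  0.43  0.14  1.28  0.    0.  ]
d [ 0.9  3.  18.8] twist 0.25
```

Call:
carry_out:
  plan:
    - {"dx":0,"dy":1.5,"dz":4,"twist":0,"fingers":1}
    - {"dx":0,"dy":2,"dz":10,"twist":0.2,"fingers":1}
    - {"dx":0,"dy":2,"dz":16,"twist":0.2,"fingers":1}
    - {"dx":0,"dy":2,"dz":20,"twist":0.2,"fingers":1}
    - {"dx":0,"dy":2,"dz":20,"twist":0.2,"fingers":1}

```text
clock: 16.92
eef_pos: [0.5735, -0.0855, 0.1576]
tool_rot: [0.078, 0.997, 0.0, -0.002]
ft_force: [-0.7, 0.1, -1.0]
grip_width: 0.0078
grasp_force: 60.0
```

Run:
```python
from rel import *
for i in range(4): c=camera("scene")
rel(.576,-.080,.15,81.4)
```

```text
t 17.12 tcp [ 0.5751 -0.0851  0.1595] yawY 81.16 tilt [ 0. -0. -1.] F [ 0.4 -0.7 -1.3] w 7.8 g 60.0 j [-0.15  0.44  0.1   1.23  0.    0.01]
d [-0.1  5.2  9.5] twist -0.24
```

Call:
carry_out:
  plan:
    - {"dx":0,"dy":3,"dz":0,"twist":-0.2,"fingers":1}
    - {"dx":0,"dy":5,"dz":0,"twist":-0.2,"fingers":1}
    - {"dx":0,"dy":5,"dz":0,"twist":-0.2,"fingers":1}
    - {"dx":0,"dy":5,"dz":2,"twist":-0.2,"fingers":1}
    - {"dx":0,"dy":5,"dz":3,"twist":-0.2,"fingers":1}

```text
clock: 17.53
eef_pos: [0.576, -0.0794, 0.156]
tool_rot: [0.075, 0.997, -0.0, 0.0]
ft_force: [-0.3, -0.9, -0.5]
grip_width: 0.008
grasp_force: 60.0
```

Call:
carry_out:
  plan:
    - {"dx":0,"dy":0,"dz":2,"twist":0,"fingers":1}
    - {"dx":0,"dy":0,"dz":3,"twist":0,"fingers":1}
    - {"dx":0,"dy":0,"dz":4,"twist":0,"fingers":1}
    - {"dx":0,"dy":0,"dz":5,"twist":0,"fingers":1}
    - {"dx":0,"dy":0,"dz":5,"twist":0,"fingers":1}

```text
clock: 17.95
eef_pos: [0.5758, -0.0796, 0.1508]
tool_rot: [0.075, 0.997, 0.0, -0.0]
ft_force: [-0.2, 0.2, 0.6]
grip_width: 0.0084
grasp_force: 60.0
```

Run:
```python
from rel import *
rel(.576,-.080,.15,81.4)
```

```text
t 17.95 tcp [ 0.5758 -0.0796  0.1508] yawY 81.41 tilt [-0.001  0.    -1.   ] F [-0.2  0.2  0.6] w 8.4 g 60.0 j [-0.14  0.44  0.09  1.21  0.    0.01]
d [-0.3 -0.4  0.8] twist 0.01
```

Call:
carry_out:
  plan:
    - {"dx":0,"dy":0,"dz":1,"twist":0,"fingers":1}
    - {"dx":0,"dy":0,"dz":2,"twist":0,"fingers":1}
    - {"dx":0,"dy":0,"dz":3,"twist":0,"fingers":1}
    - {"dx":0,"dy":0,"dz":4,"twist":0,"fingers":1}
    - {"dx":0,"dy":0,"dz":4,"twist":0,"fingers":1}

```text
clock: 18.37
eef_pos: [0.5757, -0.0793, 0.1472]
tool_rot: [0.075, 0.997, 0.0, -0.0]
ft_force: [-1.1, 0.7, 1.0]
grip_width: 0.008
grasp_force: 60.1
```

Call:
carry_out:
  plan:
    - {"dx":0,"dy":0,"dz":1,"twist":0,"fingers":1}
    - {"dx":0,"dy":0,"dz":2,"twist":0,"fingers":1}
    - {"dx":0,"dy":0,"dz":3,"twist":0,"fingers":1}
    - {"dx":0,"dy":0,"dz":4,"twist":0,"fingers":1}
    - {"dx":0,"dy":0,"dz":4,"twist":0,"fingers":1}

```text
clock: 18.78
eef_pos: [0.5757, -0.079, 0.1454]
tool_rot: [0.075, 0.997, 0.001, 0.001]
ft_force: [-5.8, 1.3, 11.0]
grip_width: 0.0081
grasp_force: 61.6
```

Run:
```python
from rel import *
rel(.576,-.080,.1233,81.4)
```

```text
t 18.78 tcp [ 0.5757 -0.079   0.1454] yawY 81.44 tilt [ 0.001  0.001 -1.   ] F [-5.8  1.3 11. ] w 8.1 g 61.6 j [-0.14  0.45  0.07  1.2   0.    0.01]
d [-0.5 -1.  22.1] twist 0.04
```

Call:
carry_out:
  plan:
    - {"dx":1.5,"dy":0,"dz":1,"twist":0,"fingers":1}
    - {"dx":2.2,"dy":0,"dz":2,"twist":0,"fingers":1}
    - {"dx":0.2,"dy":0,"dz":3,"twist":0,"fingers":1}
    - {"dx":2.2,"dy":0,"dz":4,"twist":0,"fingers":1}
    - {"dx":1.2,"dy":0,"dz":5,"twist":0,"fingers":1}

```text
clock: 19.2
eef_pos: [0.5756, -0.0794, 0.1397]
tool_rot: [0.075, 0.997, 0.0, 0.002]
ft_force: [-2.1, 2.8, 7.8]
grip_width: 0.008
grasp_force: 61.1
```

Run:
```python
from rel import *
rel(.576,-.080,.1233,81.4)
```

```text
t 19.2 tcp [ 0.5756 -0.0794  0.1397] yawY 81.42 tilt [ 0.003 -0.    -1.   ] F [-2.1  2.8  7.8] w 8.0 g 61.1 j [-0.14  0.45  0.06  1.18  0.    0.01]
d [-0.5 -0.6 16.4] twist 0.02
```

Call:
carry_out:
  plan:
    - {"dx":1,"dy":0,"dz":2,"twist":0,"fingers":1}
    - {"dx":-1,"dy":0,"dz":4,"twist":0,"fingers":1}
    - {"dx":1,"dy":0,"dz":5,"twist":0,"fingers":1}
    - {"dx":0,"dy":0,"dz":7,"twist":0,"fingers":1}
    - {"dx":0,"dy":0,"dz":8,"twist":0,"fingers":1}

```text
clock: 19.62
eef_pos: [0.5744, -0.0795, 0.1292]
tool_rot: [0.075, 0.997, -0.0, -0.001]
ft_force: [0.1, -0.3, -0.1]
grip_width: 0.0076
grasp_force: 59.9
```

Call:
carry_out:
  plan:
    - {"dx":0,"dy":0,"dz":2,"twist":0,"fingers":1}
    - {"dx":0,"dy":0,"dz":4,"twist":0,"fingers":1}
    - {"dx":0,"dy":0,"dz":6,"twist":0,"fingers":1}
    - {"dx":0,"dy":0,"dz":7,"twist":0,"fingers":1}
    - {"dx":0,"dy":0,"dz":7,"twist":0,"fingers":1}

```text
clock: 20.03
eef_pos: [0.5745, -0.0796, 0.1233]
tool_rot: [0.075, 0.997, -0.0, -0.0]
ft_force: [-0.7, -0.7, 1.9]
grip_width: 0.0078
grasp_force: 60.2
```

Run:
```python
from rel import *
rel(.576,-.080,.1233,81.4)
```

```text
t 20.03 tcp [ 0.5745 -0.0796  0.1233] yawY 81.4 tilt [-0. -0. -1.] F [-0.7 -0.7  1.9] w 7.8 g 60.2 j [-0.14  0.46  0.04  1.15 -0.    0.01]
d [-1.5 -0.2 -0. ] twist 0.0
```

Call:
carry_out:
  plan:
    - {"dx":0,"dy":0,"dz":1,"twist":0,"fingers":1}
    - {"dx":0,"dy":0,"dz":2,"twist":0,"fingers":1}
    - {"dx":0,"dy":0,"dz":2,"twist":0,"fingers":1}
    - {"dx":0,"dy":0,"dz":2,"twist":0,"fingers":1}
    - {"dx":0,"dy":0,"dz":2,"twist":0,"fingers":1}

```text
clock: 20.45
eef_pos: [0.5747, -0.0796, 0.1231]
tool_rot: [0.075, 0.997, -0.0, 0.001]
ft_force: [-3.9, -0.3, 10.8]
grip_width: 0.008
grasp_force: 61.7
```

Run:
```python
from rel import *
rel(.576,-.080,.1233,81.4)
```

```text
t 20.45 tcp [ 0.5747 -0.0796  0.1231] yawY 81.41 tilt [ 0.001 -0.001 -1.   ] F [-3.9 -0.3 10.8] w 8.0 g 61.7 j [-0.14  0.46  0.04  1.14 -0.    0.01]
d [-1.4 -0.2 -0.2] twist 0.01
```

The shoulder is home: a hard stop at z 0.1231, as computed. Next I'll turn clockwise with a light down push.

Call:
carry_out:
  plan:
    - {"dx":0,"dy":0,"dz":-1,"twist":3,"fingers":1}
    - {"dx":0,"dy":0,"dz":-1,"twist":8,"fingers":1}
    - {"dx":0,"dy":0,"dz":-1,"twist":13,"fingers":1}
    - {"dx":0,"dy":0,"dz":-1,"twist":18,"fingers":1}
    - {"dx":0,"dy":0,"dz":-1,"twist":20,"fingers":1}

```text
clock: 20.87
eef_pos: [0.575, -0.0793, 0.1232]
tool_rot: [0.248, 0.969, 0.0, 0.001]
ft_force: [-1.0, 0.2, 5.9]
grip_width: 0.0079
grasp_force: 60.9
```

Run:
```python
from rel import *
rel(.5747,-.0796,.1233,61.4);print(bot.get_obs()["ft_torque"])
```

```text
t 20.87 tcp [ 0.575  -0.0793  0.1232] yawY 61.23 tilt [ 0.001 -0.    -1.   ] F [-1.   0.2  5.9] w 7.9 g 60.9 j [-0.14  0.46  0.04  1.14  0.    0.36]
d [ 0.1 -0.4 -0.1] twist -0.17
[-0.10304404  0.47706086  0.07091259]
```

Call:
carry_out:
  plan:
    - {"dx":0,"dy":0,"dz":0,"twist":6,"fingers":1}
    - {"dx":0,"dy":0,"dz":0,"twist":12,"fingers":1}
    - {"dx":0,"dy":0,"dz":0,"twist":18,"fingers":1}
    - {"dx":0,"dy":0,"dz":0,"twist":24,"fingers":1}
    - {"dx":0,"dy":0,"dz":0,"twist":30,"fingers":1}

```text
clock: 21.28
eef_pos: [0.5758, -0.0787, 0.1233]
tool_rot: [0.491, 0.871, 0.001, 0.001]
ft_force: [-0.6, 1.2, 4.1]
grip_width: 0.0076
grasp_force: 60.7
```

Run:
```python
from rel import *
rel(.5747,-.0796,.1233,31.4);print(bot.get_obs()["ft_torque"])
```

```text
t 21.28 tcp [ 0.5758 -0.0787  0.1233] yawY 31.17 tilt [ 0.003  0.001 -1.   ] F [-0.6  1.2  4.1] w 7.6 g 60.7 j [-0.14  0.46  0.04  1.14  0.    0.89]
d [-0.2 -1.4 -0. ] twist -0.23
[ 0.23446494 -0.00756712  0.12522549]
```

Call:
carry_out:
  plan:
    - {"dx":0,"dy":0,"dz":0,"twist":6,"fingers":1}
    - {"dx":0,"dy":0,"dz":0,"twist":12,"fingers":1}
    - {"dx":0,"dy":0,"dz":0,"twist":18,"fingers":1}
    - {"dx":0,"dy":0,"dz":0,"twist":24,"fingers":1}
    - {"dx":0,"dy":0,"dz":0,"twist":30,"fingers":1}

```text
clock: 21.7
eef_pos: [0.5768, -0.0784, 0.1233]
tool_rot: [0.7, 0.714, 0.002, 0.001]
ft_force: [1.9, 1.4, 2.9]
grip_width: 0.0078
grasp_force: 60.4
```

Call:
carry_out:
  plan:
    - {"dx":0,"dy":0,"dz":0,"twist":5,"fingers":1}
    - {"dx":0,"dy":0,"dz":0,"twist":10,"fingers":1}
    - {"dx":0,"dy":0,"dz":0,"twist":13,"fingers":1}
    - {"dx":0,"dy":0,"dz":0,"twist":16,"fingers":1}
    - {"dx":0,"dy":0,"dz":0,"twist":16,"fingers":1}

```text
clock: 22.12
eef_pos: [0.5773, -0.0786, 0.1233]
tool_rot: [0.791, 0.612, 0.003, 0.001]
ft_force: [4.2, 2.2, 2.0]
grip_width: 0.0078
grasp_force: 60.3
```

Run:
```python
from rel import *
for i in range(3): camera("top")
rel(.5747,-.0796,.1233,-16.6);print(bot.get_obs()["ft_torque"])
```

```text
t 22.27 tcp [ 0.5772 -0.0786  0.1233] yawY -14.45 tilt [ 0.006  0.001 -1.   ] F [4.8 2.1 3.1] w 8.0 g 60.3 j [-0.14  0.46  0.04  1.14  0.    1.69]
d [-1.6 -2.2  0. ] twist 2.15
[ 0.55546115 -1.19212394  0.09168157]
```

Call:
carry_out:
  plan:
    - {"dx":0,"dy":0,"dz":0,"twist":1,"fingers":1}
    - {"dx":0,"dy":0,"dz":0,"twist":2,"fingers":1}
    - {"dx":0,"dy":0,"dz":0,"twist":3,"fingers":1}
    - {"dx":0,"dy":0,"dz":0,"twist":3.5,"fingers":1}
    - {"dx":0,"dy":0,"dz":0,"twist":3.5,"fingers":1}

```text
clock: 22.68
eef_pos: [0.5774, -0.0787, 0.1233]
tool_rot: [0.809, 0.588, 0.003, 0.001]
ft_force: [4.4, 2.8, 2.4]
grip_width: 0.0075
grasp_force: 60.4
```

Run:
```python
from rel import *
from keys import *
from edge import scan,place,grab
rel(.5747,-.0796,.1233,-16.6);print(bot.get_obs()["ft_torque"])
s=grab("scene",6)
st=np.load("poses.npz")["st"]; g0=cv2.imread("pics/scene0.png").astype(float).mean(2)
# tongue: brightness at parked place (-y) and at turned place (-x), before/after
T=lambda a,z=.103:place(st,[( .09+r*np.cos(a),r*np.sin(a),z) for r in np.linspace(.03,.05,12)])
for n,a in(("parked",-np.pi/2),("over terminal",np.pi)):
    q=proj(s,T(a)).round().astype(int);print(n,"before",g0[q[:,1],q[:,0]].mean().round(),"now",s["g"][q[:,1],q[:,0]].round())
# terminal features again
for n,f,w in(("red",lambda r,g,b:r-(g+b)/2-50,(305,222,25,20)),("green",lambda r,g,b:g-(r+b)/2-25,(318,228,25,20))): print(n,cen(s,*w,f))
```

```text
t 22.68 tcp [ 0.5774 -0.0787  0.1233] yawY -17.96 tilt [ 0.006  0.001 -1.   ] F [4.4 2.8 2.4] w 7.5 g 60.4 j [-0.14  0.46  0.04  1.14  0.    1.75]
d [-1.7 -2.3  0. ] twist -1.36
[ 0.53352143 -1.20691492  0.13117739]
parked before 195.0 now [102. 107. 107. 115. 115. 125. 130. 138. 140. 154. 147. 147.]
over terminal before 191.0 now [179. 179. 178. 176. 183. 189. 189. 197. 197. 198. 198. 192.]
red (array([321.11199365, 231.16521048]), np.float64(629.5))
green (array([328.40651085, 236.49833055]), np.float64(599.0))
```

The tongue has left its parked place and now shows bright over the screen end. The terminal hasn't moved: its features are within 0.1 px. The key has turned 1.73 rad, which puts the lock at about its stop, and it's still gripped. Handing in.

```bash
python3 -c "
from rel import *
from workcell import job_done
rel(.5774,-.0787,.1233,-18)
print(job_done())"
```

```text
t 22.98 tcp [ 0.5774 -0.0787  0.1233] yawY -17.95 tilt [ 0.006  0.001 -1.   ] F [5.3 2.8 3.1] w 7.8 g 60.4 j [-0.14  0.46  0.04  1.14  0.    1.75]
d [-0.  0.  0.] twist 0.05
the job is handed in; nothing more can be done
None
```

I handed the job in at 23 s; by my measurements the terminal is seated at 20° against the lip, and the red key is fully home, still gripped and held turned about 99° with the tongue over the screen end, but no verdict came back.

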